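Shut the hardware drawer and press its label holder home behind the shelf lip

TASK

The hardware drawer has just been filled: push it fully shut first. Then take the aluminium label holder out of the slotted wooden block and push its thin lower blade down into the slot behind the steel lip on top of the cabinet, white card facing the drawer front, until its shoulder sits down on the lip. A springy strip in the slot pushes it back up, so finish still touching it with the fingers and keeping it pressed fully home; do not let go, and leave the glue bottle, the tin and the screwdriver where they are.

Things in the scene. Friction and masses are not known exactly. Their poses are not given: they have to be found in the camera images.
- cab_drawer0 (a joint): sliding drawer of the cabinet: opening in m, 0 is fully shut, starts 0.04 to 0.09 open; slides along the cabinet's x axis and stays where it is left. Pushing the drawer front or its handle bar straight along the cabinet's +x shuts it against a stop
- cab_drawer0_handle (a point): middle of the drawer's handle, a round horizontal steel bar about 130 mm long and 11 mm thick along the cabinet's y axis, 35 mm in front of the drawer front. It moves with the drawer; its axes are those of the cabinet (x horizontal, from the drawer front into the cabinet; y along the front; z up)
- slot (a point): centre of the mouth of the slot behind the steel lip, level with the cabinet's top (115 mm above the bench): 9 mm wide (x), 70 mm long (y), open at the top. The 4 mm thick lip is in front of it, its top flush with the shelf board behind. Axes: x horizontal, from the cabinet's front into it; y along the lip; z up
- strip (a joint): black sprung strip across the bottom of the slot, top 14 mm below the mouth when free: travel downward in m, 0 free, about 0.008 when the label holder is fully home. It pushes up with 2 N when free and about 7 N when the holder is home; more than the holder weighs
- holder_mid (a point): centre of the head of the label holder, a rigid upright aluminium piece of about 90 g: head 14 mm thick (x), 80 wide (y), 50 high (z); below it in the same middle plane a blade 6 thick, 60 wide, 22 high with a rounded lower edge. The head's underside is the shoulder, 25 mm below this point. Card on the -x face. Fully home, this point is 25 mm above the slot mouth
- holder_card (a point): centre of the white card on the -x face of the label holder's head, 7 mm from the head's centre
- stand: fixed dark wooden block 60 mm (x) by 120 mm (y) by 40 mm high with a groove 9 mm wide and 18 mm deep along its y axis in which the label holder stands loosely upright, card to the block's -x side, turned as the block is; origin at the centre of its underside
- glue: white glue bottle, 56 mm diameter, 150 mm high, a bystander; origin at the centre of its underside
- tin: steel tin, 72 mm diameter, 80 mm high, a bystander; origin at the centre of its underside
- driver: screwdriver lying on the bench, a bystander; origin at its underside
- cab: fixed wooden cabinet 200 mm deep (x), 240 mm wide (y), 115 mm high with its top shelf board; one drawer in its front, which faces -x. The slot's centre is 30 mm back from the front, midway across the width; the lip's outer face about 21 mm back. Origin at the centre of its underside, axes as for the slot
There are look-alikes about, which are no part of the job. What is shaped like the stand but purple is not meant. Of the things that look like the part that bears holder_mid, the smaller one is meant.

How it is judged:
On the way, in this order (a step that is already met when the one before it is completed fails the run):
1. the drawer is pushed fully shut (value of joint cab_drawer0 below 0.006 m and distance of holder_mid from where it was at the start of the episode below 0.03 m), for 0.2 s.
2. the label holder is lifted out of the block by the fingers (contact force between the fingers and holder above 0.5 N and z of holder_mid in the frame of stand above 0.09 m), for 0.2 s.
3. the blade is in the slot and pressed home against the springy strip (z of holder_mid in the frame of slot below 0.0275 m and value of joint strip above 0.005 m), for 0.2 s.
At the end, for the whole second after the job is handed in: The drawer is shut (within 6 mm); the label holder's blade is in the slot behind the lip, card to the front, upright within 0.12 rad, its shoulder within 2.5 mm of the lip, the springy strip pushed down at least 5 mm, and the robot's fingers still hold it pressed there (over 1 N), at rest (all of step 3 and value of joint cab_drawer0 below 0.006 m and z of holder_mid in the frame of slot above 0.02 m and x of holder_mid in the frame of slot between -0.006 and 0.006 m and y of holder_mid in the frame of slot between -0.009 and 0.009 m and x of holder_card in the frame of slot below 0 m and angle between the z axis of holder_mid and the z axis of slot, either way round below 0.12 rad and contact force between the fingers and holder above 1 N and linear speed of holder below 0.02 m/s); the arm keeps its last pose, push and grip.
It fails at once if the glue bottle is disturbed (distance of glue from where it was at the start of the episode above 0.03 m or angle between glue's own z axis and vertical above 0.5 rad).
It fails at once if the tin is disturbed (distance of tin from where it was at the start of the episode above 0.03 m or angle between tin's own z axis and vertical above 0.5 rad).
It fails at once if the screwdriver is disturbed (distance of driver from where it was at the start of the episode above 0.04 m).
It also fails if it takes over 54 s, if anything falls off the work surface, if the arm or the gripper's body presses on something with over 40 N, if the wrist force passes 120 N, or if a joint passes its speed limit or range.

ROBOT

A 7-joint arm with a two-finger parallel gripper is mounted at the origin on the work surface. World frame = base frame: x ahead of the robot, y to its left, z up, the work surface at z = 0. Lengths are in m, angles in rad, forces in N, time in s.
With the tool pointing down it reaches from about 0.4 to 0.9 m from the base axis. Payload 5.6 kg.
Tool frame: the origin (TCP) lies at the centre of the arm's flange, where the gripper is bolted on; the fingertips stand 190 mm ahead of it and the grasp point (between the pads) lies env.hold_point_z ahead of it (env.hold_point_z is the distance from the TCP to the grasp point, in m); z points along the fingers, y is the direction in which the jaws open and shut (so a half turn about z gives the same grasp; the last joint's range is limited). The gripper opens to 92 mm and grips with 3 to 60 N. Pads are 20 mm wide; open, the fingers measure 128 mm over their backs; the gripper's body (75 mm by 189 mm) begins 69 mm behind the grasp point.
Start: joints at [-1.197, 0.468, -0.012, 1.603, 0.006, 1.071, -0.056], TCP at [0.263, 0.594, 0.405] pointing down, gripper open.
Joint ranges: [-2.53, 2.53], [-0.31, 2.02], [-1.57, 1.55], [0.28, 2.44], [-1.29, 4.43], [0.15, 1.84], [-2.92, 2.92]. Speed limits (rad/s): [2.57, 2.57, 3.14, 3.14, 3.14, 3.14, 3.14].

INTERFACE

Orientations are given as a 3x3 rotation matrix whose columns are the frame's x, y, z axes.
In Python, from plant import env, imaging gives the robot as it stands. The module is installed in compiled form; this text tells all that it offers.
- The arm moves only by the tool move_arm, never from a script. Its argument "rows" is one flat list of numbers, 7 for each row, row after row: the shift along the tool's x, y, z in cm, then the turn, a rotation vector about the tool's x, y, z in degrees, then the opening, from 0 (shut) to 1 (fully open). A call has 1 to 12 rows; each row shifts and turns the pose as measured when the row begins, along the tool's axes as they then stand; what a row does not reach is not made up. A row lasts 1/8 s, in which the tool goes at most 62.5 mm and 10.7 degrees, less where a joint would pass 70% of its speed; a pose out of reach is approached as far as the arm can. A call is refused whole if a number of a shift passes 6.25 or a number of a turn 10.7, either way. A call with a gripper value outside its range is refused whole. The fingers move at their own pace and stop on an object; the grip force is fixed at half the most. Time passes only in rows, so rows that do not move let the fingers close. It gives the time, the measured TCP pose, the force and the opening at its end, in the units of the state.
- env.sense(): the state, without advancing time (a new reading comes with each control period).
- imaging.snapshot(name): name is "scene" or "top" or "wrist"; returns the picture (480x640x3 uint8, red, green, blue); there is no depth.
- imaging.camera_model(name): a dict with "fov_y" (degrees; the focal length in pixels is half the picture's height over the tangent of half this angle, whatever the lens; pixels are square), "cx", "cy" (the principal point, pixels), "dist_coeffs" ([k1, k2, p1, p2, k3] as OpenCV has them; the pictures are not rectified), "extrinsics" (4x4, takes a point from world to camera coordinates). Camera axes: x right, y down, z forward; pixel columns grow to the right and rows downward; lengths in m; the calibration is good to about 2 mm. A picture is of the moment at which its call begins: read the wrist's pose just before it. camera_model takes no time and is no camera call; for the wrist camera it gives the pose at the moment of the call.
- env.finish_job(): hands the job in, once; it reports no verdict.
The state is a dict: "clock": time; "joint_positions": joint angles; "dq": joint speeds; "effort": joint torques, N m; "tcp_pos": TCP position; "orientation": TCP orientation; "force": force on the tool from outside, world axes, zero at the start; "moment": the same for the moment, N m; "finger_gap": finger opening in m.
Only numpy, scipy, OpenCV 4.12 (cv2) and the standard library are available. Lean on these libraries where they do the work, as an engineer would, in place of code of your own. Each camera call takes 0.05 s, during which the arm holds its last target. There are 200 camera calls.

## Working session

There is one attempt and no reset: what is moved stays moved. The work goes in short steps, Python scripts to look and compute and a tool call to move; the robot and the scene stay as the last step left them, time stands still between calls to the robot, and variables do not carry over. Pictures are saved under pics/ and viewed, about 8 in all and at most 12, crops included, and the job is handed in when it is done.

Besides the shell and the picture viewer there is one more tool, called after "Request:" as name(argument=value, ...) on one line, values as JSON. move_arm: Moves the arm, as the interface text tells. Its arguments: {"type":"object","properties":{"rows":{"type":"array"}},"required":["rows"]}

```bash
mkdir -p pics; cat > h.py <<'E'
import numpy as np, cv2
from plant import env, imaging
def snap(n,f):
    im=imaging.snapshot(n); cv2.imwrite('pics/'+f,im[:,:,::-1]); return im
def cam(n):
    c=imaging.camera_model(n); f=240/np.tan(np.radians(c['fov_y'])/2)
    K=np.array([[f,0,c['cx']],[0,f,c['cy']],[0,0,1]]); return K,np.array(c['dist_coeffs'],float),np.array(c['extrinsics'])
def ray(c,uv):
    K,d,E=c; p=cv2.undistortPoints(np.array([[uv]],float),K,d)[0,0]
    R=E[:3,:3]; return -R.T@E[:3,3], R.T@np.array([p[0],p[1],1])
def onz(c,uv,z):
    o,r=ray(c,uv); return o+r*(z-o[2])/r[2]
def proj(c,P):
    K,d,E=c; return cv2.projectPoints(np.atleast_2d(np.array(P,float)),cv2.Rodrigues(E[:3,:3])[0],E[:3,3],K,d)[0][:,0]
E
python3 - <<'E'
from h import *
np.set_printoptions(precision=4,suppress=True)
s=env.sense(); print(s['clock'],s['tcp_pos'],s['orientation'],s['finger_gap'],env.hold_point_z,s['force'])
snap('top','top.png'); snap('scene','scene.png')
for n in('top','scene','wrist'):
    c=cam(n); print(n,c[0][0,0],-c[2][:3,:3].T@c[2][:3,3],c[1])
E
```

```text
0.0 [0.2631 0.5941 0.4038] [[-0.9143  0.4049 -0.0005]
 [ 0.4049  0.9143 -0.0017]
 [-0.0002 -0.0017 -1.    ]] 0.09187723033663567 0.1714 [-0.2792 -0.0219  0.7201]
top 487.70368144886163 [0.3624 0.0326 1.1264] [-0.0364  0.      0.      0.      0.    ]
scene 464.0107151106204 [ 1.4562 -0.1942  0.8372] [-0.0432  0.      0.      0.      0.    ]
wrist 405.1790996548515 [0.1947 0.6238 0.3837] [0.0145 0.     0.     0.     0.    ]
```

View pics/top.png

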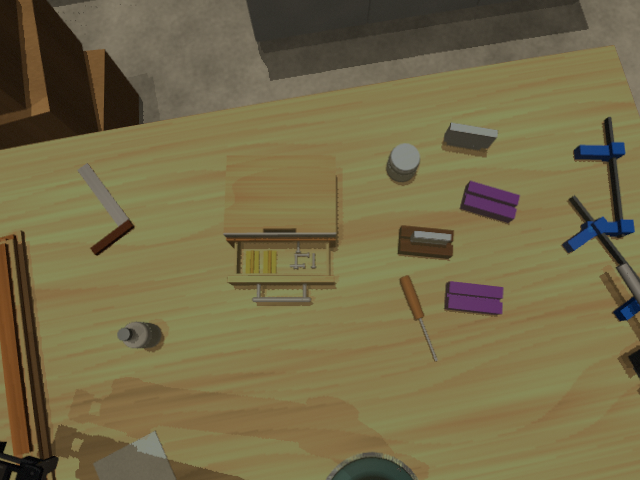

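View pics/scene.png

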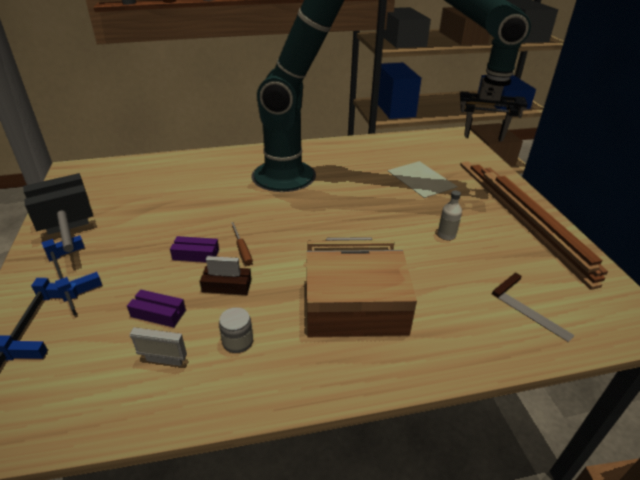

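The top view (picture 1) shows the cabinet at about (281,200), with the open drawer's handle at (281,300). The dark brown stand with a small holder is at (426,242). The look-alikes are the purple blocks at (490,201) and (474,298), and a larger holder standing on the bench at (471,137). The one meant is the smaller holder in the brown block. The scene view (picture 2) agrees, with the stand at (226,275). I'll confirm this in a crop.

```bash
python3 - <<'E'
import cv2,numpy as np
t=cv2.imread('pics/top.png')
a=cv2.resize(t[220:264,390:466],None,fx=10,fy=10,interpolation=cv2.INTER_CUBIC)[:, :760]
b=cv2.resize(t[150:310,215:350],None,fx=3.7,fy=3.7,interpolation=cv2.INTER_CUBIC)
cv2.imwrite('pics/c1.png',a); cv2.imwrite('pics/c2.png',b); print(a.shape,b.shape)
E
```

```text
(440, 760, 3) (592, 500, 3)
```

View pics/c1.png

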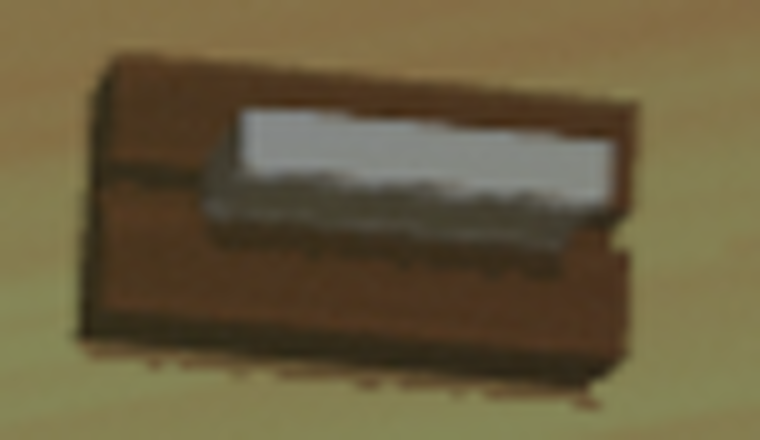

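View pics/c2.png

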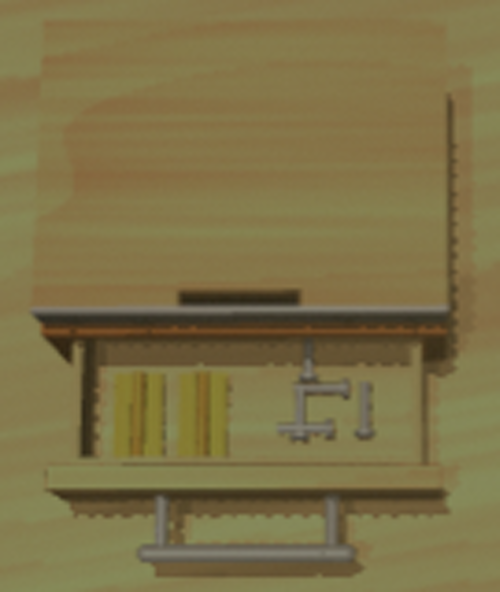

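The crop confirms the small holder in the brown block: its top face spans crop px (240,110) to (612,205). In the second crop the slot spans (178..300, 297) and the handle bar ends are at (138,552) and (355,552).

```bash
python3 - <<'E'
from h import *
np.set_printoptions(precision=4,suppress=True)
c=cam('top')
A=lambda u,v:(390+u/10-.45,220+v/10-.45); B=lambda u,v:(215+u/3.7-.36,150+v/3.7-.36)
P=[onz(c,A(*p),.094) for p in[(240,110),(612,138),(612,205),(240,175)]]
print('head',*P,np.mean(P,0)); e=P[0]-P[1]+P[3]-P[2]; print('yaw',np.degrees(np.arctan2(-e[0],e[1])))
S=[onz(c,A(*p),.04) for p in[(115,55),(635,103),(628,360),(90,315)]]; print('stand',*S,np.mean(S,0))
S=[onz(c,B(*p),.115) for p in[(178,297),(300,297),(30,313),(450,311),(45,20),(447,22)]]; print('slot,cab',*S,sep='\n')
for z in(.05,.06,.07): print('handle',onz(c,B(138,552),z),onz(c,B(355,552),z))
for nm,uv in dict(glue=(145,335),tin=(403,172),drv1=(405,278),drv2=(435,360)).items(): print(nm,onz(c,uv,0.02))
for z in(0.08,.1,.11): print('front top',z,onz(c,B(45,475),z),onz(c,B(445,475),z))
E
```

```text
head [ 0.5632 -0.1964  0.094 ] [ 0.5423 -0.2747  0.094 ] [ 0.5278 -0.2712  0.094 ] [ 0.5491 -0.1933  0.094 ] [ 0.5456 -0.2339  0.094 ]
yaw -15.084474719458346
stand [ 0.5915 -0.183   0.04  ] [ 0.5587 -0.2979  0.04  ] [ 0.5009 -0.2823  0.04  ] [ 0.5333 -0.1645  0.04  ] [ 0.5461 -0.2319  0.04  ]
slot,cab
[0.6191 0.1238 0.115 ]
[0.6063 0.0546 0.115 ]
[0.6254 0.2092 0.115 ]
[ 0.5824 -0.0287  0.115 ]
[0.8015 0.1756 0.115 ]
[ 0.7559 -0.0599  0.115 ]
handle [0.4859 0.1775 0.05  ] [0.4625 0.0503 0.05  ]
handle [0.4848 0.1762 0.06  ] [0.4615 0.0501 0.06  ]
handle [0.4836 0.1748 0.07  ] [0.4606 0.05   0.07  ]
glue [0.4525 0.431  0.02  ]
tin [ 0.7224 -0.2196  0.02  ]
drv1 [ 0.4726 -0.1694  0.02  ]
drv2 [ 0.2821 -0.1958  0.02  ]
front top 0.08 [0.5367 0.2203 0.08  ] [ 0.4942 -0.0097  0.08  ]
front top 0.1 [0.5334 0.2167 0.1   ] [ 0.4917 -0.0089  0.1   ]
front top 0.11 [0.5317 0.2149 0.11  ] [ 0.4905 -0.0085  0.11  ]
```

```bash
cat >> h.py <<'E'
np.set_printoptions(precision=4,suppress=True)
def go(p,yaw,ahead=.190):
    """delta in tool axes (after the turn) to bring the point `ahead` of TCP to p, tool down, tool y at world angle yaw(deg)"""
    s=env.sense(); a=np.radians(yaw); y=np.array([np.cos(a),np.sin(a),0]); z=np.array([0,0,-1.]); x=np.cross(y,z)
    G=np.c_[x,y,z]; R=np.array(s['orientation']); rv=cv2.Rodrigues(R.T@G)[0].ravel()
    t=np.array(p)-ahead*z; d=G.T@(t-np.array(s['tcp_pos']))
    print('turn deg',np.degrees(rv),'shift cm',d*100,'tcp',s['tcp_pos'],'t',s['clock'],'F',s['force'],'gap',s['finger_gap'])
E
python3 - <<'E'
from h import *
c=cam('scene')
for uv in[(326,239),(349,239),(372,239)]:
    o,r=ray(c,uv); q=np.array([.474,.113]); n=np.array([.984,-.178])
    t=((q-o[:2])@n)/(r[:2]@n); print(o+t*r)
ca=np.array([.984,-.178])
b=np.array([.474,.113])-.06*ca
go([*b,.15],79.6); go([*b,.04],79.6)
E
```

```text
[0.4625 0.0496 0.0477]
[0.474  0.1129 0.0468]
[0.4855 0.1764 0.0459]
turn deg [ -0.0934  -0.004  -13.4869] shift cm [-23.428  -43.5306   6.3822] tcp [0.2631 0.5941 0.4038] t 0.1 F [0.1172 0.2777 0.3641] gap 0.09172597943529796
turn deg [ -0.0934  -0.004  -13.4869] shift cm [-23.428  -43.5306  17.3822] tcp [0.2631 0.5941 0.4038] t 0.1 F [0.1172 0.2777 0.3641] gap 0.09172597943529796
```

Request:
move_arm(rows=[0,0,0,0,0,-6.7,0,0,0,0,0,0,-6.7,0,-2.6,-4.8,0.6,0,0,0,0,-2.6,-4.8,0.6,0,0,0,0,-2.6,-4.8,0.6,0,0,0,0,-2.6,-4.8,0.6,0,0,0,0,-2.6,-4.8,0.6,0,0,0,0,-2.6,-4.8,0.6,0,0,0,0,-2.6,-4.8,0.6,0,0,0,0,-2.6,-4.8,0.6,0,0,0,0,-2.6,-4.8,0.6,0,0,0,0,0,0,0,0,0,0,0])

```text
clock: 1.6
tcp_pos: [0.4213, 0.1127, 0.3456]
orientation: [[-0.985, 0.174, -0.003], [0.174, 0.985, -0.005], [0.003, -0.006, -1.0]]
force: [0.5, 0.7, 0.1]
finger_gap: 0.0009
```

```bash
python3 - <<'E'
from h import *
ca=np.array([.984,-.178]); b=np.array([.474,.113])
go([*(b-.05*ca),.037],79.6)
E
```

```text
turn deg [-0.3247 -0.1425  0.4032] shift cm [-0.1793  0.9643 11.8605] tcp [0.4213 0.1127 0.3456] t 1.6 F [0.4751 0.7425 0.0834] gap 0.0008525940997401585
```

Request:
move_arm(rows=[0,0.5,4,0,0,0,0,0,0.5,4,0,0,0,0,0,0,3.9,0,0,0,0,0,0,0,0,0,0,0,-1.5,0,0,0,0,0,0,-1.5,0,0,0,0,0,0,-1.2,0,0,0,0,0,0,-1.2,0,0,0,0,0,0,-1.2,0,0,0,0,0,0,-1.2,0,0,0,0,0,0])

```text
clock: 2.85
tcp_pos: [0.5055, 0.1129, 0.2288]
orientation: [[-0.985, 0.17, 0.003], [0.17, 0.985, 0.001], [-0.003, 0.001, -1.0]]
force: [-1.7, 0.7, -1.5]
finger_gap: 0.0006
```

Request:
move_arm(rows=[-1,0,0,0,0,0,0,-1,0,0,0,0,0,0])

```text
clock: 3.1
tcp_pos: [0.5267, 0.1091, 0.2288]
orientation: [[-0.985, 0.17, 0.003], [0.17, 0.985, 0.001], [-0.003, 0.001, -1.0]]
force: [-2.6, 0.0, -0.7]
finger_gap: 0.0006
```

Request:
move_arm(rows=[-0.7,0,0,0,0,0,0,-0.7,0,0,0,0,0,0])

```text
clock: 3.35
tcp_pos: [0.5362, 0.1079, 0.2279]
orientation: [[-0.985, 0.169, -0.017], [0.169, 0.986, 0.001], [0.017, -0.002, -1.0]]
force: [-23.5, 4.4, 19.8]
finger_gap: 0.0007
```

Request:
move_arm(rows=[0,0,0,0,0,0,0,1,0,0,0,0,0,0,2.5,0,0,0,0,0,0,2.5,0,0,0,0,0,0,0,0,-6,0,0,0,1,0,0,-6,0,0,0,1,0,-3,-4,0,0,0,1])

```text
clock: 4.22
tcp_pos: [0.4717, 0.0904, 0.3911]
orientation: [[-0.986, 0.164, -0.017], [0.164, 0.986, 0.0], [0.017, -0.003, -1.0]]
force: [0.5, -0.9, 0.1]
finger_gap: 0.0284
```

```bash
python3 - <<'E'
from h import *
s=env.sense(); print(s['joint_positions'])
c=cam('wrist'); print('cam',-c[2][:3,:3].T@c[2][:3,3],'look',c[2][2,:3],'f',c[0][0,0])
# where camera looks when above: view of the stand
T=np.array(s['tcp_pos']); 
snap('wrist','w1.png')
print(proj(c,[[.6127,.0892,.115],[.546,-.234,.069]]))
go([.46,-.21,.21],75)
E
```

```text
[-0.4103  0.1979  0.1724  2.0256 -0.0472  0.938   1.1934]
cam [0.3975 0.1019 0.3723] look [ 0.2475 -0.0442 -0.9679] f 405.1790996548515
[[350.5994 430.4581]
 [-45.0102 379.4749]]
turn deg [-0.1329 -0.6231  5.1761] shift cm [ -6.4445 -28.8628  -0.4571] tcp [0.4725 0.0855 0.3954] t 4.275 F [ 1.2048 -3.271   2.5596] gap 0.03236882608005809
```

View pics/w1.png

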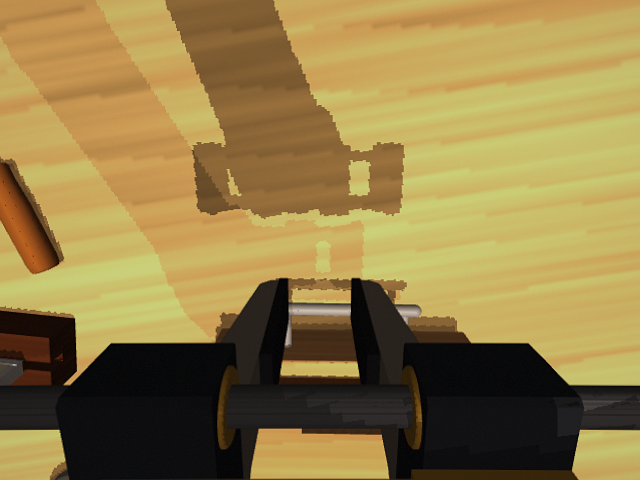

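The wrist view shows the handle bar at (355,310). The drawer looks shut, and the gripper hides the lower half of the picture. I'll move above the slot for one look, then above the stand.

Request:
move_arm(rows=[-5,0,0,0,0,0,1,-5,0,0,0,0,0,1,-4.5,0,0,0,0,0,1,0,0,0,0,-0.8,0,1,0,0,0,0,0,0,1])

```text
clock: 4.9
tcp_pos: [0.6181, 0.0591, 0.3968]
orientation: [[-0.985, 0.172, 0.013], [0.172, 0.985, -0.0], [-0.013, 0.002, -1.0]]
force: [-0.9, 0.8, 0.1]
finger_gap: 0.0821
```

```bash
python3 - <<'E'
from h import *
c=cam('wrist'); np.savez('pics/w2.npz',K=c[0],d=c[1],E=c[2])
snap('wrist','w2.png')
print(proj(c,[[.6127,.0892,.115],[.546,-.234,.069]]))
go([.54,-.23,.21],75)
E
```

```text
[[363.159  221.0739]
 [-80.6111 192.906 ]]
turn deg [0.1449 0.7452 5.1032] shift cm [  0.0541 -29.9391  -0.308 ] tcp [0.618  0.059  0.3969] t 4.95 F [1.1625 0.3982 0.9695] gap 0.08664596314252977
```

View pics/w2.png

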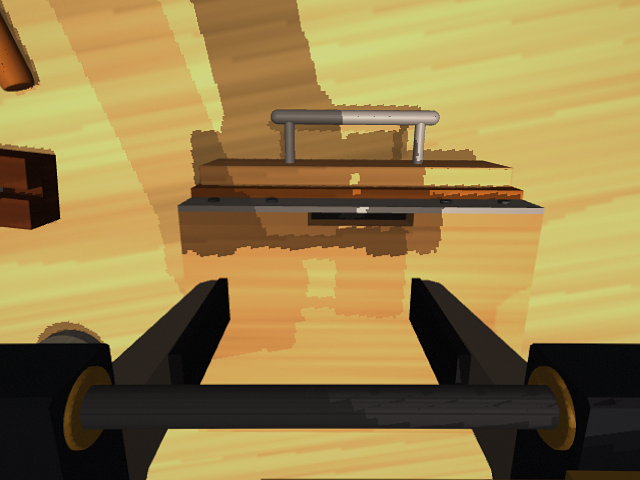

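The slot is dark at px (308..413, 212..225), the lip edge runs from (180,207) to (543,209), and the handle bar from (272,117) to (438,118).

```bash
python3 - <<'E'
from h import *
z=np.load('pics/w2.npz'); c=(z['K'],z['d'],z['E'])
P=[onz(c,p,.115) for p in[(308,212),(412,212),(414,226),(308,225),(180,207),(543,209)]]
print(*P,sep='\n'); m=np.mean(P[:4],0); e=P[4]-P[5]; yaw=np.arctan2(-e[0],e[1]); print('slot',m,'yaw',np.degrees(yaw))
x=np.array([np.cos(yaw),np.sin(yaw),0]); y=np.array([-x[1],x[0],0])
for zz,uv in((.047,(272,117)),(.047,(438,118)),(.09,(200,162)),(.09,(510,165)),(.115,(360,205))):
    d=onz(c,uv,zz)-m; print(uv,d@x,d@y)
E
```

```text
[0.6004 0.0543 0.115 ]
[0.6121 0.1217 0.115 ]
[0.6218 0.122  0.115 ]
[0.6091 0.0528 0.115 ]
[ 0.5828 -0.0275  0.115 ]
[0.6248 0.2061 0.115 ]
slot [0.6109 0.0877 0.115 ] yaw 169.8007048995828
(272, 117) 0.06443903887827633 0.06421986747482927
(438, 118) 0.06439024974226883 -0.06459245373465096
(200, 162) 0.03387156815008532 0.1102759006104732
(510, 165) 0.033000849150652566 -0.1052518628645713
(360, 205) 0.009261023807716939 0.000643459739159245
```

Request:
move_arm(rows=[0,-5,0,0,0,2.5,1,0,-5,0,0,0,2.6,1,0,-5,0,0,0,0,1,0,-5,0,0,0,0,1,0,-5,0,0,0,0,1,0,-4,0,0,0,0,1,0,0,0,0,0,0,1,0,0,0,0,0,0,1])

```text
clock: 5.95
tcp_pos: [0.5418, -0.2238, 0.3976]
orientation: [[-0.967, 0.253, 0.016], [0.253, 0.967, 0.005], [-0.015, 0.009, -1.0]]
force: [0.4, 0.0, 0.4]
finger_gap: 0.0922
```

```bash
python3 - <<'E'
from h import *
c=cam('wrist'); np.savez('pics/w3.npz',K=c[0],d=c[1],E=c[2])
snap('wrist','w3.png')
print(proj(c,[[.546,-.234,.069]]))
go([.5456,-.2339,.25],-15)
E
```

```text
[[305.2896 227.3999]]
turn deg [ 1.0354  0.2765 90.3493] shift cm [-0.8709  0.6296 -4.2373] tcp [ 0.5418 -0.2239  0.3976] t 6.0 F [ 0.1276  0.4478 -0.3181] gap 0.09178716835107016
```

View pics/w3.png

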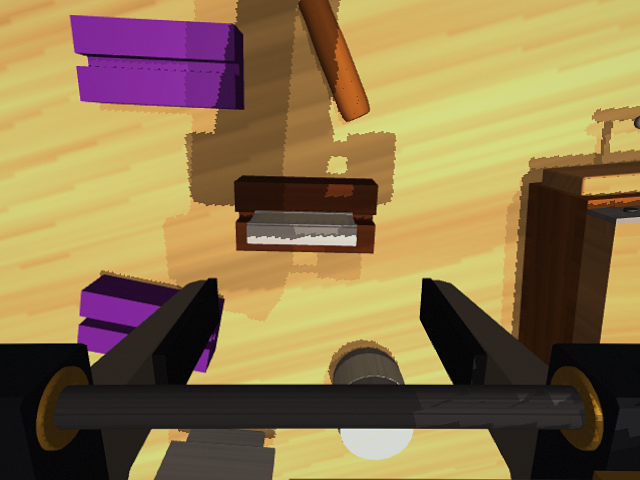

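The handle lies 64.4 mm in front of the slot, so the drawer is shut. The holder in its brown stand is at (302,232). I'll enlarge it for the card side.

```bash
python3 - <<'E'
import cv2
t=cv2.imread('pics/w3.png'); cv2.imwrite('pics/c3.png',cv2.resize(t[170:260,225:385],None,fx=5,fy=5,interpolation=cv2.INTER_CUBIC))
E
```

```text
(no output)
```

View pics/c3.png

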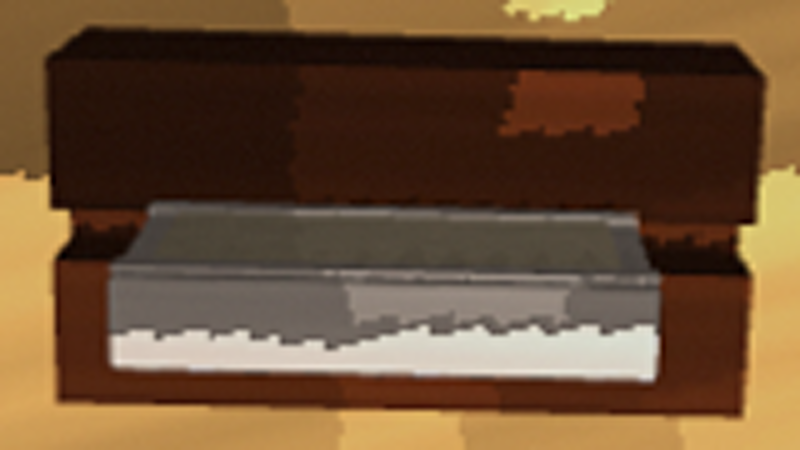

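The robot-side face (crop 150..640, 205..265) shows a cream card inside a metal frame, so the card faces -x and no half turn is needed. The head's top face has corners (108,272), (660,283), (656,380) and (110,367).

```bash
python3 - <<'E'
from h import *
z=np.load('pics/w3.npz'); c=(z['K'],z['d'],z['E'])
A=lambda u,v:(225+u/5-.4,170+v/5-.4)
P=[onz(c,A(*p),.094) for p in[(108,272),(660,283),(656,380),(110,367)]]
m=np.mean(P,0); e=P[1]+P[2]-P[0]-P[3]; print(*P,m,np.degrees(np.arctan2(-e[0],e[1])),np.linalg.norm(e)/2)
go([m[0],m[1],.16],-15,env.hold_point_z)
E
```

```text
[ 0.5266 -0.272   0.094 ] [ 0.5483 -0.1957  0.094 ] [ 0.5624 -0.1996  0.094 ] [ 0.5403 -0.276   0.094 ] [ 0.5444 -0.2358  0.094 ] -16.029962829314226 0.07943670932361592
turn deg [ 1.0354  0.2765 90.3493] shift cm [-1.0873  0.5646  6.6227] tcp [ 0.5418 -0.2239  0.3976] t 6.0 F [ 0.1276  0.4478 -0.3181] gap 0.09178716835107016
```

Request:
move_arm(rows=[0,0,0,0,0,10.1,1,0,0,0,0,0,10.1,1,0,0,0,0,0,10.1,1,0,0,0,0,0,10.1,1,0,0,0,0,0,10.1,1,0,0,0,0,0,10.1,1,0,0,0,0,0,10.1,1,0,0,0,0,0,10.1,1,0,0,0,0,0,10.1,1,0,0,0,0,0,0,1])

```text
clock: 7.25
tcp_pos: [0.5465, -0.204, 0.3969]
orientation: [[0.288, 0.958, 0.017], [0.958, -0.288, 0.013], [0.018, 0.012, -1.0]]
force: [0.4, -0.5, 0.3]
finger_gap: 0.0921
```

```bash
python3 - <<'E'
from h import *
go([.5444,-.2355,.16],-15.8,env.hold_point_z)
E
```

```text
turn deg [ 0.6943 -1.0061 -0.9185] shift cm [-3.0931  0.6531  6.5483] tcp [ 0.5465 -0.204   0.3969] t 7.25 F [ 0.3739 -0.4977  0.3309] gap 0.09209969889288966
```

Request:
move_arm(rows=[0,0,0,0.7,-1.0,-0.9,1,-1.5,0.3,3.2,0,0,0,1,-1.6,0.3,3.3,0,0,0,1,0,0,0,0,0,0,1,0,0,0,0,0,0,1])

```text
clock: 7.88
tcp_pos: [0.546, -0.2324, 0.332]
orientation: [[0.253, 0.967, 0.0], [0.967, -0.253, 0.0], [0.0, 0.0, -1.0]]
force: [0.3, -0.1, 0.7]
finger_gap: 0.092
```

```bash
python3 - <<'E'
from h import *
go([.5444,-.2355,.075],-15.8,env.hold_point_z)
E
```

```text
turn deg [ 0.0185 -0.0165  1.1508] shift cm [-0.3406 -0.0739  8.5578] tcp [ 0.546  -0.2324  0.332 ] t 7.875 F [ 0.3498 -0.1286  0.6845] gap 0.09201655091206384
```

Request:
move_arm(rows=[-0.3,-0.1,2.8,0,0,1.1,1,0,0,2.9,0,0,0,1,0,0,2.8,0,0,0,1,0,0,0,0,0,0,1,0,0,0,0,0,0,1])

```text
clock: 8.5
tcp_pos: [0.549, -0.2326, 0.2533]
orientation: [[0.263, 0.965, 0.013], [0.965, -0.263, -0.001], [0.003, 0.013, -1.0]]
force: [0.3, 0.6, 0.2]
finger_gap: 0.0918
```

```bash
python3 - <<'E'
from h import *
go([.5444,-.2355,.075],-15.8,env.hold_point_z)
E
```

```text
turn deg [ 0.7389 -0.1602  0.5564] shift cm [-0.4062 -0.3649  0.6855] tcp [ 0.549  -0.2326  0.2533] t 8.5 F [0.2709 0.6006 0.2029] gap 0.09183528368991431
```

Request:
move_arm(rows=[-0.4,-0.35,0.7,0.7,-0.2,0.5,1,0,0,0,0,0,0,1])

```text
clock: 8.75
tcp_pos: [0.5451, -0.2358, 0.2483]
orientation: [[0.271, 0.963, 0.003], [0.963, -0.271, -0.002], [-0.001, 0.004, -1.0]]
force: [0.2, -0.0, -0.4]
finger_gap: 0.0922
```

```bash
python3 - <<'E'
from h import *
go([.5444,-.2355,.075],-15.8,env.hold_point_z)
E
```

```text
turn deg [0.206  0.0374 0.0668] shift cm [ 0.0068 -0.0791  0.1877] tcp [ 0.5451 -0.2358  0.2483] t 8.75 F [ 0.2307 -0.0198 -0.3608] gap 0.0921553920812034
```

Request:
move_arm(rows=[0,-0.1,0,0.2,0,0,0,0,0,0,0,0,0,0,0,0,0,0,0,0,0,0,0,0,0,0,0,0,0,0,0,0,0,0,0,0,0,0,0,0,0,0,0,0,0,0,0,0,0,0,0,0,0,0,0,0])

```text
clock: 9.75
tcp_pos: [0.5444, -0.2356, 0.249]
orientation: [[0.271, 0.963, 0.001], [0.963, -0.271, -0.001], [-0.001, 0.001, -1.0]]
force: [-0.9, -0.2, 0.1]
finger_gap: 0.014
```

```bash
python3 - <<'E'
from h import *
go([.5444,-.2355,.077],-15.8,env.hold_point_z)
E
```

```text
turn deg [0.0566 0.0322 0.0655] shift cm [ 0.0153 -0.0006  0.061 ] tcp [ 0.5444 -0.2356  0.249 ] t 9.75 F [-0.891  -0.2472  0.0511] gap 0.0140233000575539
```

Request:
move_arm(rows=[0,0,-3,0,0,0,0,0,0,-4,0,0,0,0,0,0,-4,0,0,0,0,0,0,-4,0,0,0,0,0,0,0,0,0,0,0,0,0,0,0,0,0,0])

```text
clock: 10.5
tcp_pos: [0.5439, -0.2348, 0.4012]
orientation: [[0.271, 0.963, -0.002], [0.963, -0.271, 0.0], [-0.0, -0.002, -1.0]]
force: [-0.1, -0.6, -0.7]
finger_gap: 0.0141
```

```bash
python3 - <<'E'
from h import *
go([.6115,.088,.22],-10.2,env.hold_point_z)
E
```

```text
turn deg [-0.1369  0.0175 -5.536 ] shift cm [32.9712  0.9333  0.9839] tcp [ 0.5439 -0.2348  0.4012] t 10.5 F [-0.1336 -0.5542 -0.6975] gap 0.014093196071045866
```

Request:
move_arm(rows=[0,0,0,0,0,-5.5,0,4,0.1,0,0,0,0,0,4,0.1,0,0,0,0,0,4,0.1,0,0,0,0,0,4,0.1,0,0,0,0,0,4,0.1,0,0,0,0,0,4,0.1,0,0,0,0,0,4,0.1,0,0,0,0,0,3,0.1,0,0,0,0,0,0,0,0,0,0,0,0,0,0,0,0,0,0,0])

```text
clock: 11.88
tcp_pos: [0.6038, 0.0779, 0.3812]
orientation: [[0.179, 0.983, -0.033], [0.984, -0.179, -0.004], [-0.01, -0.031, -0.999]]
force: [-0.1, 0.3, -0.5]
finger_gap: 0.0138
```

```bash
python3 - <<'E'
from h import *
go([.6115,.088,.187],-10.2,env.hold_point_z)
E
```

```text
turn deg [-1.8048  0.5824 -0.0933] shift cm [1.1304 0.5819 2.2834] tcp [0.6038 0.0779 0.3812] t 11.875 F [-0.0684  0.2989 -0.5145] gap 0.013839461788802663
```

Request:
move_arm(rows=[0,0,0,-1.8,0.6,0,0,0,0,0,0,0,0,0])

```text
clock: 12.12
tcp_pos: [0.6034, 0.0752, 0.3807]
orientation: [[0.182, 0.983, 0.001], [0.983, -0.182, -0.0], [-0.0, 0.001, -1.0]]
force: [-0.4, 0.0, -1.2]
finger_gap: 0.014
```

```bash
python3 - <<'E'
from h import *
go([.6115,.088,.187],-10.2,env.hold_point_z)
E
```

```text
turn deg [ 0.0697  0.014  -0.3128] shift cm [1.4076 0.5699 2.2258] tcp [0.6034 0.0752 0.3807] t 12.125 F [-0.3931  0.0455 -1.2119] gap 0.014016955438991735
```

Request:
move_arm(rows=[0.7,0.3,1.1,0,0,-0.3,0,0.7,0.3,1.1,0,0,0,0,0,0,0,0,0,0,0])

```text
clock: 12.5
tcp_pos: [0.6123, 0.0878, 0.3571]
orientation: [[0.178, 0.984, 0.001], [0.984, -0.178, -0.0], [0.0, 0.001, -1.0]]
force: [-0.3, -0.9, -0.8]
finger_gap: 0.0133
```

```bash
python3 - <<'E'
from h import *
c=cam('wrist'); np.savez('pics/w4.npz',K=c[0],d=c[1],E=c[2])
im=snap('wrist','w4.png'); snap('top','t4.png'); snap('scene','s4.png')
go([.6115,.088,.187],-10.2,env.hold_point_z)
E
```

```text
turn deg [ 0.1727 -0.0358 -0.1345] shift cm [ 0.0885 -0.1101  0.0054] tcp [0.6124 0.0869 0.3585] t 12.65 F [-0.0254  0.4236 -0.7838] gap 0.013871963618786154
```

View pics/w4.png

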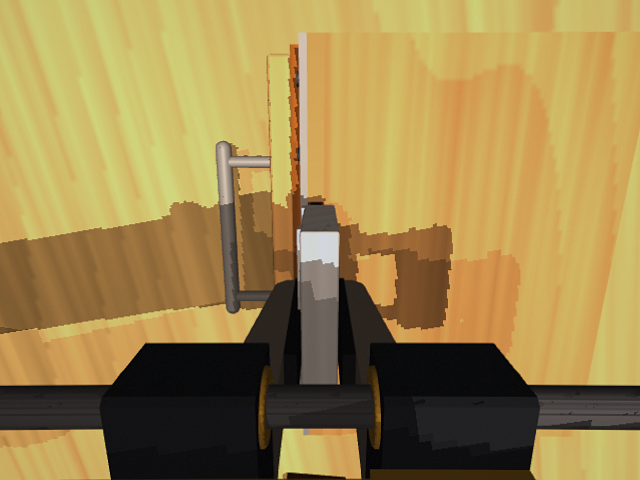

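```bash
python3 - <<'E'
from h import *
t=cv2.imread('pics/w4.png'); cv2.imwrite('pics/c4.png',cv2.resize(t[180:250,275:365],None,fx=8,fy=8,interpolation=cv2.INTER_CUBIC))
z=np.load('pics/w4.npz'); c=(z['K'],z['d'],z['E'])
# predicted: slot corners +y end, head +y end, from nominal
yaw=np.radians(-10.2); x=np.array([np.cos(yaw),np.sin(yaw),0]); y=np.array([-x[1],x[0],0]); zz=np.array([0,0,1.])
S=np.array([.6115,.088,.115]); print('slot+y end',proj(c,[S+.035*y-.0045*x,S+.035*y+.0045*x]))
s=env.sense(); H=np.array(s['tcp_pos'])-zz*.180
for n,dx,dy,dz in(('top',.007,.04,.025),('shoulder',.007,.04,-.025),('blade bot',.003,.03,-.045)):
  print(n,proj(c,[H-dx*x+dy*y+dz*zz,H+dx*x+dy*y+dz*zz]))
E
```

```text
slot+y end [[307.5345 200.2313]
 [323.7787 200.2249]]
top [[296.1942 234.4011]
 [337.2345 234.3837]]
shoulder [[302.1175 206.2496]
 [332.5566 206.2373]]
blade bot [[311.6994 217.9295]
 [323.3691 217.9246]]
```

View pics/c4.png

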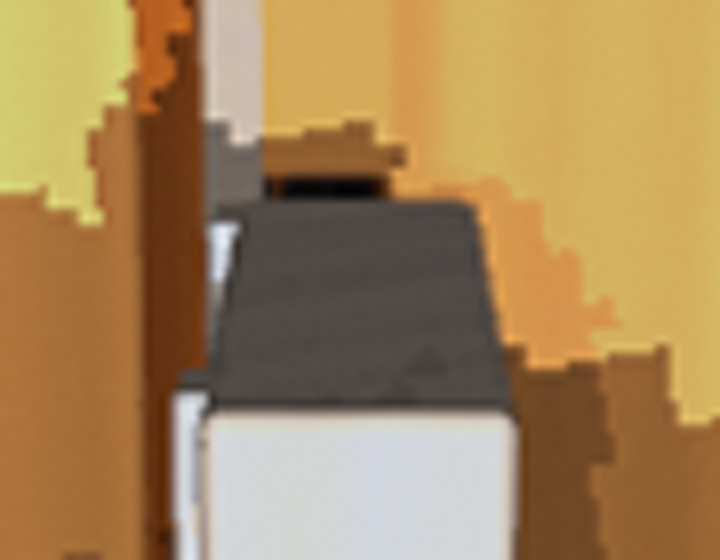

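The slot's +y end is at px (308..323.5, 202) and the head's end face runs from (301..339, 231) to (304..334, 205). Relative to the slot, the holder is about 2 mm too far back and 1 mm off in y. I'll correct both and descend carefully.

Request:
move_arm(rows=[-0.1,-0.2,0,0.2,0,-0.1,0,0,0,0.6,0,0,0,0,0,0,0.6,0,0,0,0,0,0,0,0,0,0,0])

```text
clock: 13.15
tcp_pos: [0.6101, 0.0859, 0.3462]
orientation: [[0.178, 0.984, 0.0], [0.984, -0.178, 0.001], [0.001, 0.0, -1.0]]
force: [-0.1, 0.9, -1.3]
finger_gap: 0.0143
```

```bash
python3 - <<'E'
from h import *
go([.6104,.0878,.140+.180-.1714],-10.2,env.hold_point_z)
E
```

```text
turn deg [ 0.0033 -0.0614 -0.0577] shift cm [ 0.1973 -0.0012  2.625 ] tcp [0.6101 0.0859 0.3462] t 13.15 F [-0.1362  0.8765 -1.3122] gap 0.01427306175532243
```

Request:
move_arm(rows=[0,0,0.4,0,0,0,0,0,0,0.4,0,0,0,0])

```text
clock: 13.4
tcp_pos: [0.6102, 0.0859, 0.338]
orientation: [[0.178, 0.984, 0.001], [0.984, -0.178, 0.001], [0.001, 0.001, -1.0]]
force: [-0.1, 0.1, -1.0]
finger_gap: 0.0136
```

Request:
move_arm(rows=[0,0,0.4,0,0,0,0,0,0,0.4,0,0,0,0])

```text
clock: 13.65
tcp_pos: [0.6102, 0.0859, 0.3294]
orientation: [[0.178, 0.984, 0.001], [0.984, -0.178, 0.001], [0.001, 0.001, -1.0]]
force: [-0.2, 0.4, -0.6]
finger_gap: 0.0142
```

Request:
move_arm(rows=[0,0,0.3,0,0,0,0,0,0,0.3,0,0,0,0])

```text
clock: 13.9
tcp_pos: [0.6102, 0.0859, 0.3234]
orientation: [[0.178, 0.984, 0.0], [0.984, -0.178, 0.001], [0.001, 0.0, -1.0]]
force: [-1.0, -0.1, 3.6]
finger_gap: 0.0138
```

Request:
move_arm(rows=[0,0,0.3,0,0,0,0,0,0,0.2,0,0,0,0])

```text
clock: 14.15
tcp_pos: [0.6104, 0.0857, 0.3199]
orientation: [[0.178, 0.984, 0.0], [0.984, -0.178, 0.002], [0.002, -0.0, -1.0]]
force: [-6.9, -0.2, 20.0]
finger_gap: 0.0135
```

Request:
move_arm(rows=[0,0,0.1,0,0,0,0,0,0,0.1,0,0,0,0,0,0,0.1,0,0,0,0])

```text
clock: 14.52
tcp_pos: [0.6104, 0.0854, 0.3201]
orientation: [[0.178, 0.984, 0.0], [0.984, -0.178, 0.004], [0.004, -0.001, -1.0]]
force: [-4.0, 0.2, 9.2]
finger_gap: 0.0135
```

```bash
python3 - <<'E'
from h import *
snap('scene','s5.png'); a=cv2.imread('pics/s5.png'); snap('wrist','w5.png'); b=cv2.imread('pics/w5.png')
A=cv2.resize(a[200:320,290:430],None,fx=4,fy=4,interpolation=cv2.INTER_CUBIC)[:480,:400]
B=cv2.resize(b[100:260,190:400],None,fx=3,fy=3,interpolation=cv2.INTER_CUBIC)[:480,:400]
cv2.imwrite('pics/c5.png',np.hstack([A,B]))
go([.6104,.0878,.1486],-10.2,env.hold_point_z)
c=cam('wrist'); print(proj(c,[[.610-.0638,.087+.0115,.047]]))
E
```

```text
turn deg [-0.0388 -0.2349 -0.0431] shift cm [ 0.2418 -0.0439  0.0082] tcp [0.6104 0.0853 0.3201] t 14.625 F [-3.1747  0.4049  9.6889] gap 0.014006822524741159
[[217.4875 244.1522]]
```

View pics/c5.png

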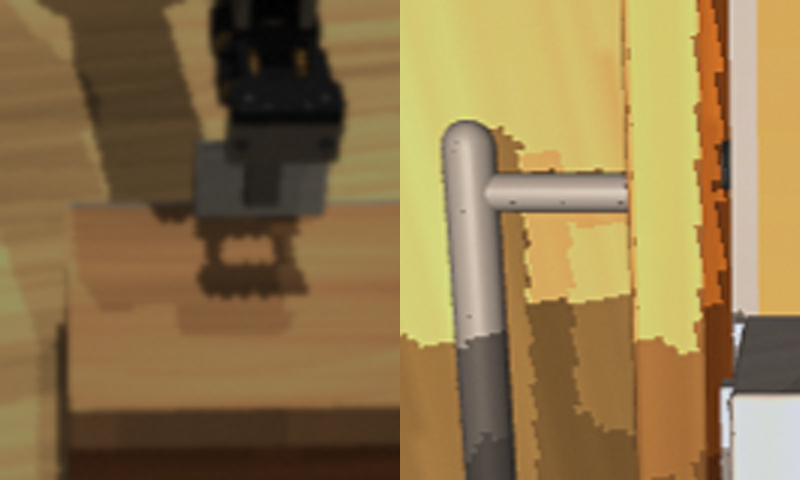

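The picture shows the head's underside flush on the cabinet top, the card frame on the drawer side, and the drawer shut. One slightly firmer push, then hand in.

Request:
move_arm(rows=[0,0,0.2,0,0,0,0,0,0,0.25,0,0,0,0])

```text
clock: 14.88
tcp_pos: [0.6105, 0.085, 0.3199]
orientation: [[0.178, 0.984, -0.0], [0.984, -0.178, 0.007], [0.006, -0.001, -1.0]]
force: [-8.8, 0.6, 21.8]
finger_gap: 0.0139
```

```bash
python3 - <<'E'
from h import *
s=env.sense(); print(s['force'],s['tcp_pos'],s['finger_gap'],s['clock']); R=s['orientation']
if s['force'][2]>9: print(env.finish_job())
s=env.sense(); print(s['force'],s['tcp_pos'],s['finger_gap'],s['clock'])
E
```

```text
[-8.7773  0.5635 21.7522] [0.6105 0.085  0.3199] 0.01389877136170196 14.875
the job is handed in; nothing more can be done
None
the job is handed in; nothing more can be done
```

The drawer is shut, and the small label holder from the brown block is pressed home in the slot with its card to the drawer front. I handed the job in at 14.9 s with the fingers still gripping and pushing down; no verdict was reported.

- **Drawer:** I pushed it to its stop. An image taken afterwards put the handle 64 mm in front of the slot centre, against about 65 mm when shut.
- **Seating:** The downward push met about 22 N, more than the strip's 7 N, so the shoulder is resting on the lip. The measured height was within 1 mm of the expected fully-home height. The last picture also showed the head flush on the cabinet top.
- **Grip and tilt:** The finger gap was 14 mm, the head's thickness, and the tool was tilted under 0.01 rad.
- **Mismatches:** The two views of the slot differed by about 2 mm. A wrist-camera check just above the slot showed the holder about 2 mm too far back, and I corrected that before lowering it. A sideways force of about 9 N remained at the end, so the blade may be leaning lightly on one wall of the slot.
- **Bystanders:** I kept clear of the glue bottle, the tin and the screwdriver and felt no unexpected contact. I did not measure their positions again at the end.

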